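Knock a seized bearing out of its flange housing on the bench ejector

ROBOT

A 7-joint arm with a two-finger parallel gripper is mounted at the origin on the work surface. World frame = base frame: x ahead of the robot, y to its left, z up, the work surface at z = 0. Lengths are in m, angles in rad, forces in N, time in s.
With the tool pointing down it reaches from about 0.4 to 0.9 m from the base axis. Payload 5.5 kg.
Tool frame: the origin (TCP) lies midway between the tips of the shut fingers; the grasp point (between the pads) lies 19 mm behind it; z points along the fingers, y is the direction in which the jaws open and shut (so a half turn about z gives the same grasp; the last joint's range is limited). The gripper opens to 92 mm and grips with 3 to 60 N. Pads are 19 mm wide; open, the fingers measure 130 mm over their backs; the gripper's body (75 mm by 190 mm) begins 47 mm behind the grasp point.
Start: joints at [-0.97, 0.501, -0.427, 1.55, 0.221, 1.138, -0.21], TCP at [0.215, 0.613, 0.227] pointing down, gripper open.
Joint ranges: [-2.88, 2.88], [-0.31, 2.03], [-1.54, 1.56], [0.2, 2.42], [-1.41, 4.55], [0.19, 2.02], [-2.57, 2.57]. Speed limits (rad/s): [2.57, 2.57, 3.14, 3.14, 3.14, 3.14, 3.14].

INTERFACE

Orientations are given as a rotation vector (axis times angle).
In Python, from cell import bot gives the robot as it stands.
- The arm moves only by the tool servo_tool, never from a script. Its argument "commands" is a list of rows, each an object with "slide": the shift along the tool's x, y, z in mm, a list of three; "twist": the turn about the tool's z in degrees; "grip": the finger opening in mm, from 0 to 91.8. A call has exactly 5 rows; each row is the pose to reach, as a shift and turn from the pose commanded when the call began, along the tool's axes at that moment; what a row does not reach only later rows make up. A row lasts 1/10 s, in which the tool goes at most 50 mm and 8.59 degrees, less where a joint would pass 70% of its speed; a pose out of reach is approached as far as the arm can. A call with a gripper value outside its range is refused whole. The fingers move at their own pace and stop on an object; "squeeze" is the grip in N (left out, the last holds). Time passes only in rows, so rows that repeat a pose let the fingers close, or fill a call up. It gives the time, the measured TCP pose, the force and the opening at its end, in the units of the state.
- bot.read_state(): the state, without advancing time (a new reading comes with each control period).
- bot.read_camera(name): name is "scene" or "top" or "wrist"; returns a dict with "img" (420x560x3 uint8, red, green, blue), "K" (3x3 intrinsics, pixels), "rvec" (rotation vector, rad) and "tvec" (3), from world to camera coordinates, as OpenCV has them; the wrist camera has in their place "hand_eye" (4x4, takes a point from camera to tool coordinates, whose origin is the TCP and whose axes are the flange's). Camera axes: x right, y down, z forward; pixel columns grow to the right and rows downward; lengths in m; the calibration is good to about 2 mm. A picture is of the moment at which its call begins: read the wrist's pose just before it. There is no depth.
- bot.job_done(): hands the job in, once; it reports no verdict.
The state is a dict: "clock": time; "joint_pos": joint angles; "qvel": joint speeds; "tau": joint torques, N m; "tcp_pos": TCP position; "tcp_rot": TCP orientation; "ft_force": force on the tool from outside, world axes, zero at the start; "torque": the same for the moment, N m; "grip_width": opening from 0.0 (shut) to 1.0 (fully open).
Only numpy, scipy, OpenCV 4.12 (cv2) and the standard library are available. Lean on these libraries where they do the work, as an engineer would, in place of code of your own. Each camera call takes 0.05 s, during which the arm holds its last target.

TASK

Slide the orange bearing housing along the ejector's rails until it is fully home against the brass stop bar, then press the lever's red pad down so that the knockout rod comes up through the hole and pushes the old bearing all the way out of its pocket. Lift the old bearing off and lay it flat in the red tray, leaving the housing on the ejector. Feel your way: do not ram the housing into the stop, lean hard on the lever or force the rod against the housing itself, and leave the other things on the bench alone.

Things in the scene. Friction and masses are not known exactly. Their poses are not given: they have to be found in the camera images.
- ejector: Fixed bench bearing ejector, turned up to 12 degrees: blue-grey base, steel nest plate, two dark keeper rails. Origin on the bench on the knockout rod's vertical axis; x along the rails away from the robot, y left to the lever, z up. Nest plate top at z = 100 mm, x = -130 to 62, y = -58 to 58. It stays put.
- nest (a point): Point on the nest plate's top on the rod's axis. Right rail (datum) from y = -45 mm, left rail from y = 47, both 58 out, x = -128 to 60; their lips reach in to |y| = 40, 7.5 to 12.5 mm above the plate, bolt heads 3 mm more. On the left rail a leaf spring grips the flange over the last 25 mm: the drag grows from 1-4 to 5-20 N before the stop.
- stop_bar: Fixed brass stop bar across the far end of the nest plate, 78 mm wide, 14 mm high. Origin: same point as the nest point; its working face is 45 mm ahead (+x) of it. The housing is fully home when its flange's far edge touches this face; its hole is then over the rod. At most 12 N may act between housing and bar.
- housing: Loose flange housing, orange cast iron, 0.35 to 0.65 kg, in the rails 30 to 65 mm short of the stop bar. Flange 90 x 90 x 6 mm, round boss 64 mm outside, its top 20 mm above the underside. Pocket in the boss 14 mm deep, below it a 29 mm hole through the flange. Origin: centre of the underside; on the rod's axis when home.
- old_bearing: Old ball bearing with brown seals, 47 mm outside, 20 mm bore, 14 mm wide, 0.11 kg, stuck in the housing's pocket with its top flush with the boss. The tight fit grips it until it is right out of the pocket, taking 12 to 34 N at the rod. Origin at the centre of its underside, z along its axis.
- rod: Steel knockout rod, 25 mm diameter, flat top, moved up and down by the lever. Its top is 98 mm above its origin, 2 mm below the nest plate's top when down. It rises 50 mm per rad of lever, 26 mm in all (bearing then 4 mm clear of the boss). 2 mm clearance in a homed housing's hole, else it strikes the flange: at most 10 N there.
- lever: Blue rocker lever on the ejector's left, turning about a pin along the ejector's x; origin at the pin. At rest its outer end leans 0.26 rad up; pressed down it turns up to 0.52 rad to a rubber buffer, rod fully up. Stiff: stays where left. Pressing the pad takes 2 to 4 N free, 5 to 17 N while the bearing slides out; at most 25 N allowed.
- lever_pad (a point): Centre of the top of the red press pad, a flat disc 48 mm across on the lever's outer end, moving with it. At rest 109 mm out (ejector +y) from the pivot and 58 mm above it, 111 mm above the bench; fully pressed 123 mm out and 4 mm below the pivot, 49 mm above the bench.
- lever_pivot (a point): The pivot pin's centre, 50 mm to the ejector's +y side of the rod's axis, 53 mm above the bench, fixed.
- red_tray: Red tray for scrap, fixed, 140 x 140 mm outside, 30 mm high, walls and floor 3 mm. Origin at the centre of its underside. It changes places with the blue tray.
- blue_tray: Blue tray of the same size, fixed, holding the new bearing.
- new_bearing: New bearing with black seals, 47 mm by 14 mm, in the blue tray. Leave alone.
- spare_housing: A second orange housing, empty, lying on the bench. Leave alone.
- wrench: Wrench lying on the bench. Leave alone.
- screwdriver: Screwdriver lying on the bench. Leave alone.
- hammer: Hammer lying on the bench. Leave alone.
- grease_can: Small can with a yellow label, 66 mm across, 85 mm high. Leave alone.
- spray_bottle: White bottle with a green label, 60 mm across, 170 mm high. Leave alone.
- castor_wheel: Black castor wheel, 100 mm across, lying flat. Leave alone.

How it is judged:
On the way, in this order (a step that is already met when the one before it is completed fails the run):
1. the housing is home against the stop bar (within 1.5 mm), the bearing still in its pocket (x of housing in the frame of ejector above -0.0015 m and z of old_bearing in the frame of housing below 0.009 m), for 0.2 s.
2. the bearing stands on the knockout rod, its underside clear of the top of the boss (z of old_bearing in the frame of housing above 0.0205 m and horizontal distance between old_bearing and rod below 0.006 m and contact force between old_bearing and rod above 0.3 N), for 0.2 s.
At the end, for the whole second after the job is handed in: The old bearing lies flat (within 0.15 rad) and still on the floor of the red tray, and the housing is still in the ejector's rails within 20 mm of the stop bar (x of old_bearing in the frame of red_tray between -0.05 and 0.05 m and y of old_bearing in the frame of red_tray between -0.05 and 0.05 m and z of old_bearing in the frame of red_tray below 0.022 m and (angle between old_bearing's own z axis and vertical below 0.15 rad or angle between old_bearing's own z axis and vertical above 2.99 rad) and linear speed of old_bearing below 0.02 m/s and x of housing in the frame of ejector above -0.02 m and z of housing in the frame of ejector between 0.095 and 0.105 m); the robot touches nothing.
It fails at once if more than 12 N between the housing and the stop bar (contact force between housing and stop_bar above 12 N).
It fails at once if more than 25 N on the lever (contact force between lever and anything else above 25 N).
It fails at once if the rod pressed against the housing with more than 10 N (contact force between rod and housing above 10 N).
It fails at once if another thing on the bench moved by more than 20 mm (distance of any of new_bearing, spare_housing, wrench, screwdriver, hammer, grease_can, spray_bottle, castor_wheel from where it was at the start of the episode above 0.02 m).
It also fails if it takes over 72 s, if anything falls off the work surface, if the arm or the gripper's body presses on something with over 40 N, if the wrist force passes 120 N, or if a joint passes its speed limit or range.

## Working session

There is one attempt and no reset: what is moved stays moved. The work goes in short steps, Python scripts to look and compute and a tool call to move; the robot and the scene stay as the last step left them, time stands still between calls to the robot, and variables do not carry over. Pictures are saved under pics/ and viewed, and the job is handed in when it is done.

Besides the shell and the picture viewer there is one more tool, called after "Emit:" in YAML: its name, and indented under it one key for each argument. servo_tool: Moves the arm, as the interface text tells. Its arguments: {"type":"object","properties":{"commands":{"type":"array"},"squeeze":{"type":"number"}},"required":["commands"]}

```bash
ls; mkdir -p pics; python3 - <<'E'
from cell import bot
import cv2,numpy as np
s=bot.read_state();print(s)
for n in ["scene","top","wrist"]:
    c=bot.read_camera(n);cv2.imwrite(f"pics/{n}0.png",c["img"][:,:,::-1])
    print(n,{k:np.round(v,4).tolist() for k,v in c.items() if k!="img"})
E
```

```text
pics
{'clock': 0.0, 'joint_pos': array([-0.96982257,  0.50187974, -0.42677763,  1.55142424,  0.22079517,
        1.13826782, -0.21031463]), 'qvel': array([0.00107346, 0.00014243, 0.00012194, 0.00274829, 0.00022812,
       0.00106518, 0.00013606]), 'tau': array([-5.60013859e-06, -5.66589475e+01, -5.81644759e+00, -2.79112494e+01,
       -6.86411373e-02,  3.07859131e-02,  2.23357993e-04]), 'tcp_pos': array([0.21522147, 0.61261308, 0.22566785]), 'tcp_rot': array([-5.27954173e-01, -3.09650132e+00,  2.95721578e-03]), 'ft_force': array([-0.48521563, -0.46028296, -0.45469654]), 'torque': array([ 0.03337527,  0.01132195, -0.03042521]), 'grip_width': 1.0001909310575123}
scene {'K': [[412.6841, 0.0, 281.5187], [0.0, 412.6841, 208.7712], [0.0, 0.0, 1.0]], 'rvec': [1.4228, 2.4143, -0.677], 'tvec': [0.27, -0.3565, 1.6611]}
top {'K': [[497.9887, 0.0, 278.0462], [0.0, 497.9887, 213.5911], [0.0, 0.0, 1.0]], 'rvec': [2.1107, -2.1319, 0.1873], 'tvec': [0.0291, 0.5386, 1.4313]}
wrist {'K': [[333.6496, 0.0, 285.9526], [0.0, 333.6496, 210.7943], [0.0, 0.0, 1.0]], 'hand_eye': [[0.0015, -0.9525, -0.3045, 0.0815], [1.0, 0.0017, -0.0002, 0.0003], [0.0007, -0.3045, 0.9525, -0.1575], [0.0, 0.0, 0.0, 1.0]]}
```

View pics/top0.png

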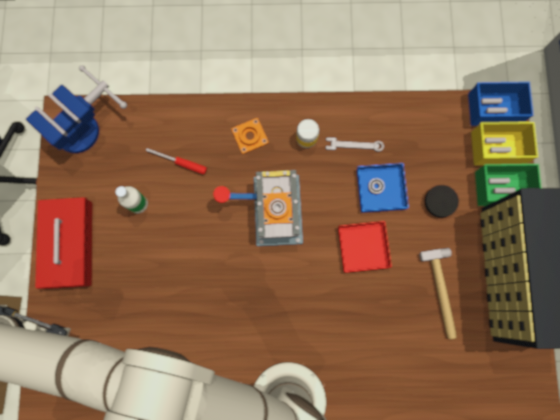

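View pics/scene0.png

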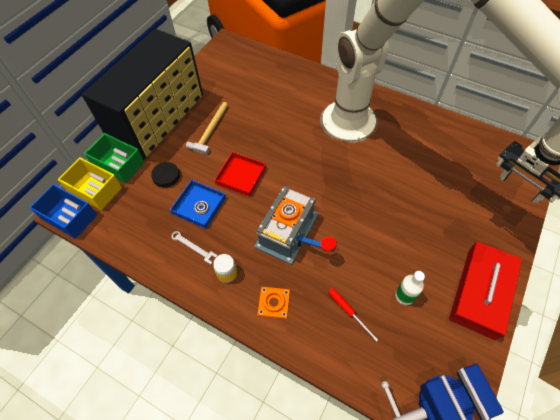

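View pics/wrist0.png

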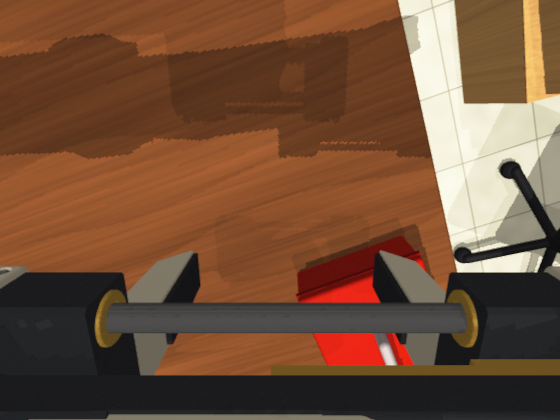

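```bash
cat > h.py <<'E'
from cell import bot
import cv2,numpy as np
from scipy.spatial.transform import Rotation as R
def cam(n,fn=None):
    s=bot.read_state();c=bot.read_camera(n)
    if n=="wrist":
        T=np.eye(4);T[:3,:3]=R.from_rotvec(s["tcp_rot"]).as_matrix();T[:3,3]=s["tcp_pos"]
        W=T@c["hand_eye"]
    else:
        E=np.eye(4);E[:3,:3]=R.from_rotvec(c["rvec"]).as_matrix();E[:3,3]=c["tvec"];W=np.linalg.inv(E)
    if fn: cv2.imwrite("pics/"+fn,c["img"][:,:,::-1])
    np.savez(""+n+".npz",K=c["K"],W=W,img=c["img"])
    return c["K"],W,c["img"]
def load(n):
    d=np.load(""+n+".npz");return d["K"],d["W"],d["img"]
def ray(K,W,u,v,z):
    d=W[:3,:3]@np.linalg.inv(K)@[u,v,1];o=W[:3,3];return o+d*(z-o[2])/d[2]
def proj(K,W,p):
    q=np.linalg.inv(W)@np.r_[p,1];q=K@q[:3];return q[:2]/q[2]
def crop(img,u0,u1,v0,v1,f,fn):
    cv2.imwrite("pics/"+fn,cv2.resize(img[v0:v1,u0:u1,::-1],None,fx=f,fy=f,interpolation=cv2.INTER_CUBIC))
def tool():
    s=bot.read_state();return s["tcp_pos"],R.from_rotvec(s["tcp_rot"]).as_matrix(),s
E
python3 - <<'E'
from h import *
K,W,i=cam("top");crop(i,200,420,120,280,3.6,"topc.png")
P=lambda u,v,z:np.round(ray(K,W,u,v,z),3)
print("nest corners? bearing",P(278,208,.12),"pad",P(222,195,.111),"tray",P(363,247,.03),"can",P(308,130,.085))
print(W[:3,3])
E
```

```text
nest corners? bearing [0.542 0.023 0.12 ] pad [0.584 0.184 0.111] tray [ 0.439 -0.228  0.03 ] can [ 0.786 -0.069  0.085]
[0.26767694 0.01326255 1.50590966]
```

View pics/topc.png

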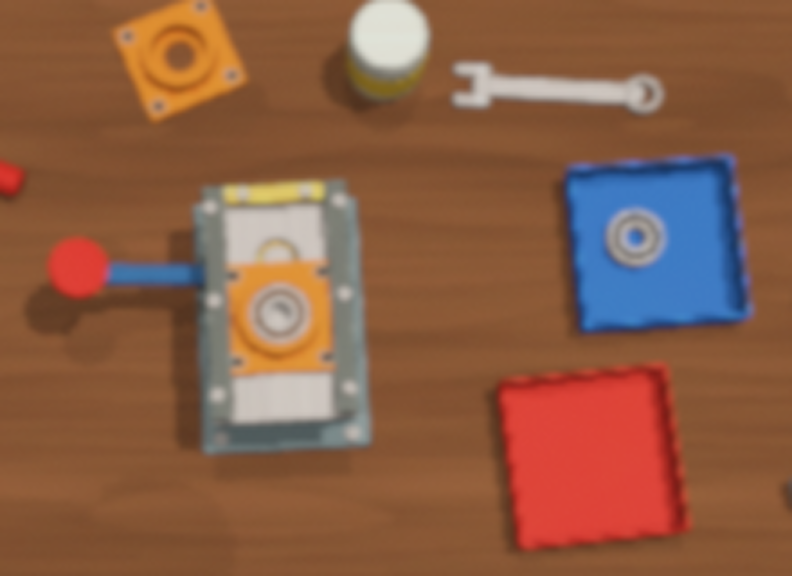

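```bash
python3 - <<'E'
from h import *
K,W,i=load("top")
P=lambda u,v,z:np.round(ray(K,W,200+u/3.6,120+v/3.6,z),4)
a=P(200,205,.11);b=P(207,440,.11);print(a,b,np.degrees(np.arctan2(*(a-b)[[1,0]])))
a=P(345,200,.1125);b=P(360,440,.1125);print(a,b,np.degrees(np.arctan2(*(a-b)[[1,0]])))
print("stop ends near face",P(226,201,.114),P(323,199,.114))
print("bolts",P(210,207,.115),P(217,394,.115),P(340,200,.115),P(350,387,.115))
print("rod",P(278,255,.098),"bearing",P(280,312,.12),"pad",P(78,267,.111))
print("tray",[P(*x,.03) for x in [(500,382),(663,366),(688,528),(518,548)]])
p,r,s=tool();print(p,r)
E
```

```text
[0.6362 0.0873 0.11  ] [0.4461 0.082  0.11  ] 1.5969962547130359
[ 0.6384 -0.0291  0.1125] [ 0.4446 -0.0378  0.1125] 2.5703758259891147
stop ends near face [0.6382 0.0663 0.114 ] [ 0.639  -0.0115  0.114 ]
bolts [0.6332 0.0791 0.115 ] [0.4818 0.0739 0.115 ] [ 0.6377 -0.025   0.115 ] [ 0.4862 -0.0306  0.115 ]
rod [0.5971 0.0251 0.098 ] bearing [0.5458 0.0238 0.12  ] pad [0.586  0.1847 0.111 ]
tray [array([ 0.5025, -0.1582,  0.03  ]), array([ 0.5145, -0.2943,  0.03  ]), array([ 0.3797, -0.3082,  0.03  ]), array([ 0.3648, -0.1685,  0.03  ])]
[0.21531105 0.61285963 0.22606761] [[-9.43511050e-01  3.31340780e-01 -4.30792760e-04]
 [ 3.31341057e-01  9.43510402e-01 -1.10649144e-03]
 [ 3.98317140e-05 -1.18672623e-03 -9.99999295e-01]]
```

```bash
cat >> h.py <<'E'
def to(target,yaw=None):
    p,r,s=tool(); d=r.T@(np.array(target)-p)*1000
    cy=np.degrees(np.arctan2(-r[0,1],r[1,1]))
    print("slide",np.round(d,1),"yaw now",round(cy,2),"twist",None if yaw is None else round(-(yaw-cy),2),"tcp",np.round(p*1000,1),"F",np.round(s["ft_force"],2),"t",round(s["clock"],2))
E
python3 - <<'E'
from h import *
to([.49,.03,.35],2.1)
E
```

```text
slide [-452.3 -459.1 -123.4] yaw now -19.35 twist -21.45 tcp [215.3 612.9 226.1] F [ 0.69  0.21 -0.13] t 0.2
```

Emit:
servo_tool:
  commands:
    - {"slide":[0,0,-45],"twist":0,"grip":20}
    - {"slide":[-15,-15,-90],"twist":-7,"grip":20}
    - {"slide":[-45,-45,-115],"twist":-14,"grip":20}
    - {"slide":[-80,-80,-123.4],"twist":-21.4,"grip":20}
    - {"slide":[-115,-115,-123.4],"twist":-21.4,"grip":20}

```text
clock: 0.7
tcp_pos: [0.2863, 0.4663, 0.3519]
tcp_rot: [-0.064, 3.139, 0.004]
ft_force: [1.1, -0.7, -0.1]
grip_width: 0.615
```

```bash
python3 - <<'E'
from h import *
to([.49,.03,.35],2.1)
E
```

```text
slide [-185.8 -444.2    1. ] yaw now 2.33 twist 0.23 tcp [286.3 466.3 351.9] F [ 1.06 -0.72 -0.15] t 0.7
```

Emit:
servo_tool:
  commands:
    - {"slide":[-18,-42,1],"twist":0,"grip":20}
    - {"slide":[-36,-85,1],"twist":0,"grip":20}
    - {"slide":[-55,-130,1],"twist":0,"grip":20}
    - {"slide":[-74,-175,1],"twist":0,"grip":20}
    - {"slide":[-93,-220,1],"twist":0,"grip":20}

```text
clock: 1.2
tcp_pos: [0.3869, 0.2481, 0.3493]
tcp_rot: [-0.056, 3.141, 0.0]
ft_force: [1.1, 0.7, -0.6]
grip_width: 0.228
```

Emit:
servo_tool:
  commands:
    - {"slide":[-18,-45,0],"twist":0,"grip":20}
    - {"slide":[-36,-90,0],"twist":0,"grip":20}
    - {"slide":[-55,-135,0],"twist":0,"grip":20}
    - {"slide":[-74,-180,0],"twist":0,"grip":20}
    - {"slide":[-90,-215,0],"twist":0,"grip":20}

```text
clock: 1.7
tcp_pos: [0.4848, 0.0352, 0.3493]
tcp_rot: [-0.052, 3.141, -0.001]
ft_force: [0.9, 1.0, -1.3]
grip_width: 0.215
```

```bash
python3 - <<'E'
from h import *
to([.49,.03,.35],2.1)
cam("wrist","w1.png")
E
```

```text
slide [-5.  -5.4 -0.7] yaw now 1.91 twist -0.19 tcp [484.8  35.2 349.3] F [ 0.91  0.97 -1.3 ] t 1.7
```

View pics/w1.png

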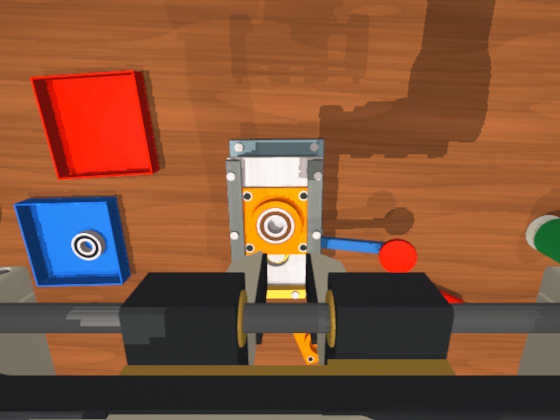

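Emit:
servo_tool:
  commands:
    - {"slide":[-40,-4,0],"twist":0,"grip":20}
    - {"slide":[-80,-8,0],"twist":0,"grip":20}
    - {"slide":[-80,-8,0],"twist":0,"grip":20}
    - {"slide":[-80,-8,0],"twist":0,"grip":20}
    - {"slide":[-80,-8,0],"twist":0,"grip":20}

```text
clock: 2.25
tcp_pos: [0.5635, 0.0338, 0.3489]
tcp_rot: [0.057, -3.14, -0.0]
ft_force: [-0.3, 0.2, -0.1]
grip_width: 0.216
```

```bash
python3 - <<'E'
from h import *
to([.49,.03,.35],2.1)
K,W,i=cam("wrist","w2.png")
crop(i,190,430,60,260,3.3,"w2c.png")
E
```

```text
slide [73.6 -1.2 -1. ] yaw now 2.09 twist -0.01 tcp [563.5  33.8 348.9] F [-0.29  0.23 -0.05] t 2.25
```

View pics/w2c.png

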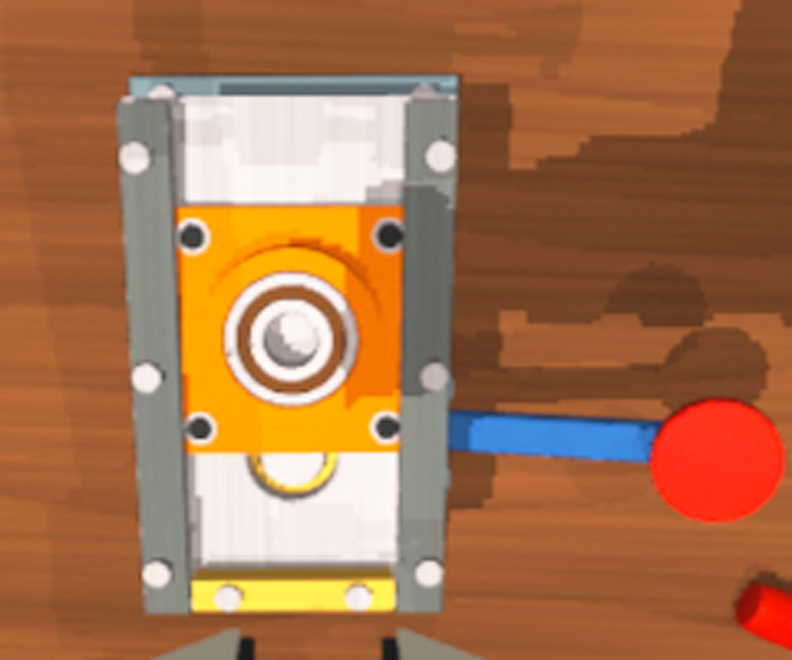

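```bash
cat > fit.py <<'E'
from h import *
from scipy.optimize import least_squares
K,W,i=load("wrist")
pts=[(120,98,-128,-58,112.5),(175,97,-128,-40,112.5),(405,97,-128,40,112.5),(460,98,-128,58,112.5),(145,612,60,-58,112.5),(190,612,60,-40,112.5),(397,612,60,40,112.5),(442,612,60,58,112.5),(191,577,45,-39,114),(397,577,45,39,114),(717,460,0,159,111)]
def ej(p,P):
    c,s=np.cos(p[2]),np.sin(p[2]);return np.array([p[0]+c*P[0]-s*P[1],p[1]+s*P[0]+c*P[1],P[2]])/1.
def res(p,per=False):
    o=[]
    for u,v,x,y,z in pts:
        o.append(proj(K,W,ej(p,np.array([x,y,z])/1000))-[190+u/3.3,60+v/3.3])
    o=np.array(o);return o if per else o.ravel()
f=least_squares(res,[.59,.024,.035],loss='soft_l1')
if __name__=="__main__":
    p=f.x;print(p,np.degrees(p[2]));print(np.round(res(p,True),1))
    def toej(w):
        d=w-np.r_[p[:2],0];c,s=np.cos(p[2]),np.sin(p[2]);return np.round([c*d[0]+s*d[1],-s*d[0]+c*d[1],d[2]],4)
    print("bearing",toej(ray(K,W,190+290/3.3,60+338/3.3,.12)),"pad",toej(ray(K,W,190+717/3.3,60+460/3.3,.111)))
    for q in [(177,205),(403,205),(183,452),(399,452)]: print("flange corner",toej(ray(K,W,190+q[0]/3.3,60+q[1]/3.3,.106)))
    # for reference rod hole
    print("rodhole",toej(ray(K,W,190+293/3.3,60+455/3.3,.1)))
E
python3 fit.py
```

```text
[0.59442913 0.02568371 0.03921798] 2.247024636860154
[[-0.9 -0.2]
 [-1.3  0.1]
 [ 1.   0. ]
 [ 0.5 -0.3]
 [-0.2  0. ]
 [ 0.2 -0. ]
 [-0.1 -0.1]
 [ 0.3 -0.1]
 [ 0.1  0.1]
 [-0.6  0.1]
 [ 0.5  0.5]]
bearing [-0.0479 -0.0003  0.12  ] pad [-0.0006  0.1583  0.111 ]
flange corner [-0.0926 -0.04    0.106 ]
flange corner [-0.0925  0.0395  0.106 ]
flange corner [-0.0026 -0.0414  0.106 ]
flange corner [-0.0025  0.04    0.106 ]
rodhole [ 0.0003 -0.0001  0.1   ]
```

```bash
cat >> h.py <<'E'
EJ=np.array([.59443,.02568,.03922])
def ejw(x,y,z):
    c,s=np.cos(EJ[2]),np.sin(EJ[2]);return np.array([EJ[0]+c*x-s*y,EJ[1]+s*x+c*y,z])
def ejt():
    p,r,s=tool();c,q=np.cos(EJ[2]),np.sin(EJ[2]);d=p-np.r_[EJ[:2],0]
    f=s["ft_force"]
    print("ej",np.round(1000*np.array([c*d[0]+q*d[1],-q*d[0]+c*d[1],d[2]]),2),"Fej",np.round([c*f[0]+q*f[1],-q*f[0]+c*f[1],f[2]],2))
E
python3 - <<'E'
from h import *
to(ejw(-.121,0,.1018),2.25)
E
```

```text
slide [ 90.3  -9.6 247.5] yaw now 2.09 twist -0.16 tcp [563.5  33.8 349.3] F [ 0.39 -0.92  0.5 ] t 2.3
```

Emit:
servo_tool:
  commands:
    - {"slide":[40,-4,25],"twist":-0.2,"grip":20}
    - {"slide":[75,-9,55],"twist":-0.2,"grip":20}
    - {"slide":[90,-9.6,100],"twist":-0.2,"grip":20}
    - {"slide":[90.3,-9.6,148],"twist":-0.2,"grip":20}
    - {"slide":[90.3,-9.6,195],"twist":-0.2,"grip":20}

```text
clock: 2.8
tcp_pos: [0.4738, 0.0207, 0.1542]
tcp_rot: [-0.062, 3.137, 0.0]
ft_force: [1.0, 0.4, 0.8]
grip_width: 0.217
```

Emit:
servo_tool:
  commands:
    - {"slide":[0,0,10],"twist":0,"grip":20}
    - {"slide":[0,0,20],"twist":0,"grip":20}
    - {"slide":[0,0,30],"twist":0,"grip":20}
    - {"slide":[0,0,35],"twist":0,"grip":20}
    - {"slide":[0,0,35],"twist":0,"grip":20}

```text
clock: 3.3
tcp_pos: [0.4751, 0.0206, 0.1196]
tcp_rot: [-0.062, 3.14, 0.0]
ft_force: [0.7, -0.2, -1.1]
grip_width: 0.216
```

```bash
python3 - <<'E'
from h import *
to(ejw(-.121,0,.1018),2.25);ejt()
cam("wrist","w3.png")
E
```

```text
slide [ 1.6  0.4 17.8] yaw now 2.25 twist 0.0 tcp [475.1  20.6 119.6] F [ 0.67 -0.19 -1.1 ] t 3.3
ej [-119.41   -0.39  119.63] Fej [ 0.66 -0.21 -1.1 ]
```

View pics/w3.png

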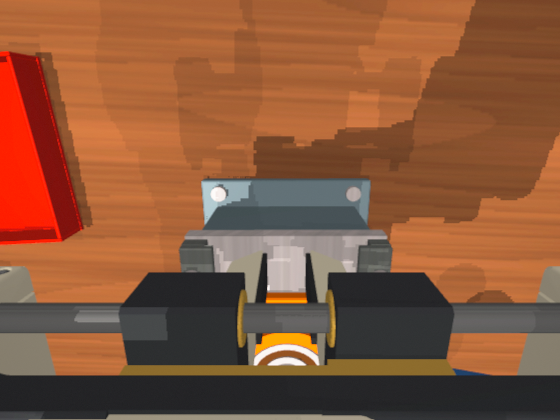

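Emit:
servo_tool:
  commands:
    - {"slide":[1,0,6],"twist":0,"grip":20}
    - {"slide":[1,0.3,12],"twist":0,"grip":20}
    - {"slide":[1,0.3,16],"twist":0,"grip":20}
    - {"slide":[1,0.3,17.5],"twist":0,"grip":20}
    - {"slide":[1,0.3,17.5],"twist":0,"grip":20}

```text
clock: 3.85
tcp_pos: [0.4733, 0.0207, 0.1012]
tcp_rot: [0.061, -3.14, 0.0]
ft_force: [-0.0, -0.2, 0.2]
grip_width: 0.218
```

```bash
python3 - <<'E'
from h import *
to(ejw(-.121,0,.1018),2.25);ejt()
E
```

```text
slide [-0.3  0.2 -0.6] yaw now 2.24 twist -0.01 tcp [473.3  20.7 101.2] F [-0.04 -0.18  0.16] t 3.85
ej [-121.28   -0.18  101.24] Fej [-0.05 -0.18  0.16]
```

Emit:
servo_tool:
  commands:
    - {"slide":[-4,0,-0.6],"twist":0,"grip":20}
    - {"slide":[-8,0,-0.6],"twist":0,"grip":20}
    - {"slide":[-12,0,-0.6],"twist":0,"grip":20}
    - {"slide":[-15,0,-0.6],"twist":0,"grip":20}
    - {"slide":[-18,0,-0.6],"twist":0,"grip":20}

```text
clock: 4.35
tcp_pos: [0.4909, 0.0215, 0.1021]
tcp_rot: [0.061, -3.139, 0.0]
ft_force: [-4.8, -0.2, 4.5]
grip_width: 0.218
```

Emit:
servo_tool:
  commands:
    - {"slide":[-1.5,0,0],"twist":0,"grip":20}
    - {"slide":[-3,0,0],"twist":0,"grip":20}
    - {"slide":[-4,0,0],"twist":0,"grip":20}
    - {"slide":[-5,0,0],"twist":0,"grip":20}
    - {"slide":[-6,0,0],"twist":0,"grip":20}

```text
clock: 4.85
tcp_pos: [0.4974, 0.0217, 0.1021]
tcp_rot: [0.062, -3.141, 0.0]
ft_force: [-2.9, 0.2, 0.1]
grip_width: 0.219
```

```bash
python3 - <<'E'
from h import *
ejt()
E
```

```text
ej [-97.1   -0.2  102.08] Fej [-2.92  0.31  0.05]
```

Emit:
servo_tool:
  commands:
    - {"slide":[-3,0,0],"twist":0,"grip":20}
    - {"slide":[-6,0,0],"twist":0,"grip":20}
    - {"slide":[-9,0,0],"twist":0,"grip":20}
    - {"slide":[-12,0,0],"twist":0,"grip":20}
    - {"slide":[-15,0,0],"twist":0,"grip":20}

```text
clock: 5.35
tcp_pos: [0.5081, 0.0219, 0.1016]
tcp_rot: [0.061, -3.131, 0.001]
ft_force: [-16.6, -0.5, 14.0]
grip_width: 0.22
```

Emit:
servo_tool:
  commands:
    - {"slide":[-2,0,0],"twist":0,"grip":20}
    - {"slide":[-4,0,0],"twist":0,"grip":20}
    - {"slide":[-6,0,0],"twist":0,"grip":20}
    - {"slide":[-8,0,0],"twist":0,"grip":20}
    - {"slide":[-10,0,0],"twist":0,"grip":20}

```text
clock: 5.85
tcp_pos: [0.5176, 0.0224, 0.1016]
tcp_rot: [0.061, -3.131, 0.001]
ft_force: [-14.2, -0.1, 12.8]
grip_width: 0.217
```

```bash
python3 - <<'E'
from h import *
ejt()
K,W,i=cam("wrist","w4.png")
E
```

```text
ej [-76.87  -0.23 101.58] Fej [-14.16   0.41  12.78]
```

View pics/w4.png

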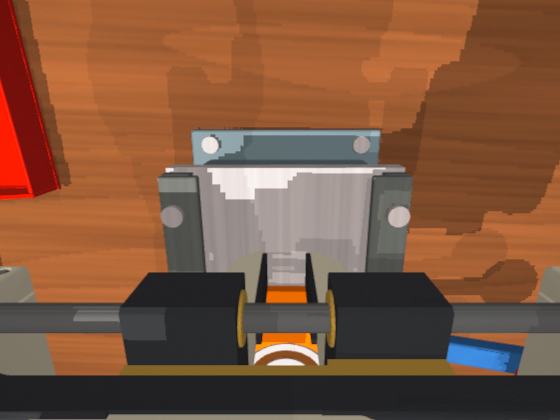

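Emit:
servo_tool:
  commands:
    - {"slide":[0,0,-0.5],"twist":0,"grip":20}
    - {"slide":[0,0,-1],"twist":0,"grip":20}
    - {"slide":[0,0,-1.2],"twist":0,"grip":20}
    - {"slide":[0,0,-1.2],"twist":0,"grip":20}
    - {"slide":[0,0,-1.2],"twist":0,"grip":20}

```text
clock: 6.4
tcp_pos: [0.5184, 0.0226, 0.1019]
tcp_rot: [0.061, -3.133, 0.001]
ft_force: [-11.3, -0.3, 1.7]
grip_width: 0.215
```

```bash
python3 - <<'E'
from h import *
ejt();p,r,s=tool();print(s["torque"],r)
E
```

```text
ej [-76.07  -0.14 101.94] Fej [-11.35   0.13   1.74]
[ 0.0283354   2.21488228 -0.01771109] [[-9.99195494e-01 -3.92277347e-02 -8.33969911e-03]
 [-3.92248599e-02  9.99230280e-01 -5.08062293e-04]
 [ 8.35321001e-03 -1.80530024e-04 -9.99965095e-01]]
```

Emit:
servo_tool:
  commands:
    - {"slide":[-2,0,-0.5],"twist":0,"grip":20}
    - {"slide":[-4,0,-0.5],"twist":0,"grip":20}
    - {"slide":[-6,0,-0.5],"twist":0,"grip":20}
    - {"slide":[-8,0,-0.5],"twist":0,"grip":20}
    - {"slide":[-10,0,-0.5],"twist":0,"grip":20}

```text
clock: 6.9
tcp_pos: [0.5281, 0.0227, 0.102]
tcp_rot: [0.061, -3.132, 0.001]
ft_force: [-9.9, -0.9, -0.9]
grip_width: 0.219
```

```bash
python3 - <<'E'
from h import *
ejt()
E
```

```text
ej [-66.41  -0.38 102.02] Fej [-9.91 -0.56 -0.86]
```

Emit:
servo_tool:
  commands:
    - {"slide":[-1,0,0],"twist":0,"grip":20}
    - {"slide":[-2,0,0],"twist":0,"grip":20}
    - {"slide":[-3,0,0],"twist":0,"grip":20}
    - {"slide":[-4,0,0],"twist":0,"grip":20}
    - {"slide":[-5,0,0],"twist":0,"grip":20}

```text
clock: 7.4
tcp_pos: [0.5331, 0.0228, 0.102]
tcp_rot: [0.061, -3.132, 0.001]
ft_force: [-9.9, -1.0, -0.2]
grip_width: 0.218
```

```bash
python3 - <<'E'
from h import *
ejt()
E
```

```text
ej [-61.42  -0.47 102.04] Fej [-9.96 -0.57 -0.25]
```

Emit:
servo_tool:
  commands:
    - {"slide":[-0.6,0,0],"twist":0,"grip":20}
    - {"slide":[-1.2,0,0],"twist":0,"grip":20}
    - {"slide":[-1.8,0,0],"twist":0,"grip":20}
    - {"slide":[-2.4,0,0],"twist":0,"grip":20}
    - {"slide":[-3,0,0],"twist":0,"grip":20}

```text
clock: 7.9
tcp_pos: [0.5361, 0.0229, 0.102]
tcp_rot: [0.061, -3.132, 0.001]
ft_force: [-10.0, -0.2, 0.7]
grip_width: 0.218
```

```bash
python3 - <<'E'
from h import *
ejt()
E
```

```text
ej [-58.39  -0.51 102.04] Fej [-10.02   0.23   0.66]
```

Emit:
servo_tool:
  commands:
    - {"slide":[-0.3,0,0],"twist":0,"grip":20}
    - {"slide":[-0.6,0,0],"twist":0,"grip":20}
    - {"slide":[-0.9,0,0],"twist":0,"grip":20}
    - {"slide":[-1.2,0,0],"twist":0,"grip":20}
    - {"slide":[-1.5,0,0],"twist":0,"grip":20}

```text
clock: 8.4
tcp_pos: [0.5376, 0.0229, 0.102]
tcp_rot: [0.061, -3.132, 0.001]
ft_force: [-9.1, -1.3, -0.1]
grip_width: 0.217
```

```bash
python3 - <<'E'
from h import *
ejt()
E
```

```text
ej [-56.91  -0.5  102.02] Fej [-9.16 -0.99 -0.13]
```

Emit:
servo_tool:
  commands:
    - {"slide":[-0.2,0,0],"twist":0,"grip":20}
    - {"slide":[-0.4,0,0],"twist":0,"grip":20}
    - {"slide":[-0.6,0,0],"twist":0,"grip":20}
    - {"slide":[-0.8,0,0],"twist":0,"grip":20}
    - {"slide":[-0.8,0,0],"twist":0,"grip":20}

```text
clock: 8.9
tcp_pos: [0.5384, 0.023, 0.102]
tcp_rot: [0.061, -3.132, 0.001]
ft_force: [-9.7, -1.3, 0.2]
grip_width: 0.218
```

```bash
python3 - <<'E'
from h import *
ejt()
E
```

```text
ej [-56.08  -0.52 102.01] Fej [-9.73 -0.91  0.19]
```

Emit:
servo_tool:
  commands:
    - {"slide":[-0.2,0,0],"twist":0,"grip":20}
    - {"slide":[-0.4,0,0],"twist":0,"grip":20}
    - {"slide":[-0.6,0,0],"twist":0,"grip":20}
    - {"slide":[-0.8,0,0],"twist":0,"grip":20}
    - {"slide":[-0.8,0,0],"twist":0,"grip":20}

```text
clock: 9.4
tcp_pos: [0.5385, 0.0229, 0.102]
tcp_rot: [0.061, -3.13, 0.001]
ft_force: [-12.3, -0.8, 2.4]
grip_width: 0.219
```

```bash
python3 - <<'E'
from h import *
ejt()
E
```

```text
ej [-56.03  -0.54 101.98] Fej [-12.31  -0.29   2.39]
```

Emit:
servo_tool:
  commands:
    - {"slide":[-0.2,0,0],"twist":0,"grip":20}
    - {"slide":[-0.4,0,0],"twist":0,"grip":20}
    - {"slide":[-0.6,0,0],"twist":0,"grip":20}
    - {"slide":[-0.7,0,0],"twist":0,"grip":20}
    - {"slide":[-0.7,0,0],"twist":0,"grip":20}

```text
clock: 9.9
tcp_pos: [0.5385, 0.023, 0.1019]
tcp_rot: [0.061, -3.129, 0.001]
ft_force: [-13.0, -1.3, 3.9]
grip_width: 0.216
```

```bash
python3 - <<'E'
from h import *
ejt()
E
```

```text
ej [-55.95  -0.52 101.92] Fej [-13.04  -0.75   3.91]
```

Emit:
servo_tool:
  commands:
    - {"slide":[3,0,0],"twist":0,"grip":20}
    - {"slide":[8,0,-3],"twist":0,"grip":20}
    - {"slide":[8,0,-50],"twist":0,"grip":10}
    - {"slide":[8,0,-98],"twist":0,"grip":0}
    - {"slide":[8,0,-145],"twist":0,"grip":0}

```text
clock: 10.4
tcp_pos: [0.5377, 0.0234, 0.2517]
tcp_rot: [-0.062, 3.137, 0.001]
ft_force: [1.1, 0.0, 0.3]
grip_width: 0.025
```

Emit:
servo_tool:
  commands:
    - {"slide":[-24,0,-43],"twist":0,"grip":0}
    - {"slide":[-60,5,-75],"twist":0,"grip":0}
    - {"slide":[-88,12,-100],"twist":0,"grip":0}
    - {"slide":[-88,12,-100],"twist":0,"grip":0}
    - {"slide":[-88,12,-100],"twist":0,"grip":0}

```text
clock: 10.9
tcp_pos: [0.6246, 0.039, 0.3494]
tcp_rot: [-0.062, 3.139, 0.0]
ft_force: [0.5, -0.1, -0.9]
grip_width: 0.002
```

```bash
python3 - <<'E'
from h import *
ejt()
K,W,i=cam("wrist","w5.png")
crop(i,190,430,60,260,3.3,"w5c.png")
E
```

```text
ej [ 30.68  12.09 349.4 ] Fej [ 0.48 -0.08 -0.93]
```

View pics/w5c.png

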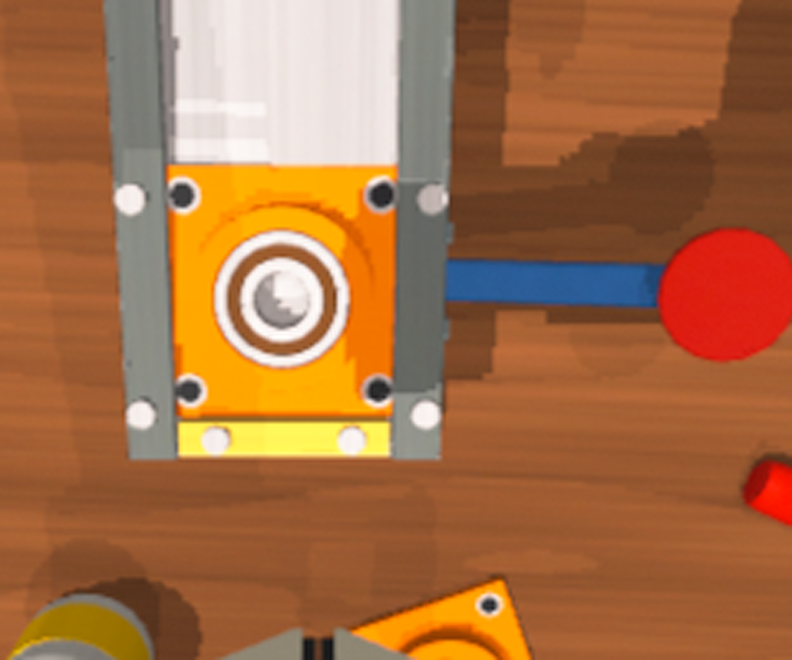

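```bash
python3 - <<'E'
from h import *
K,W,i=load("wrist")
c,s=np.cos(EJ[2]),np.sin(EJ[2])
def T(u,v,z):
    w=ray(K,W,190+u/3.3,60+v/3.3,z)-np.r_[EJ[:2],0];return np.round(1000*np.array([c*w[0]+s*w[1],-s*w[0]+c*w[1]]),1)
print("far",T(280,416,.106),"rear",T(280,164,.106),"stop",T(280,422,.114),"bearing",T(281,299,.12),"railfar",T(130,459,.1125),T(440,459,.1125),"pad",T(727,294,.111))
to(ejw(0,.159,.2),2.25);to(ejw(0,.159,.2),92.25);to(ejw(0,.159,.2),-87.75)
print(bot.read_state()["joint_pos"])
E
```

```text
far [45.8 -1.9] rear [-44.3  -1.1] stop [46.1 -1.6] bearing [ 0.6 -0.7] railfar [ 60.8 -57.6] [60.5 57.7] pad [ -0.3 157.9]
slide [ 29.4 147.3 148.3] yaw now 2.25 twist -0.0 tcp [623.4  38.5 348.3] F [-0.03 -0.23 -1.19] t 10.95
slide [ 29.4 147.3 148.3] yaw now 2.25 twist -90.0 tcp [623.4  38.5 348.3] F [-0.03 -0.23 -1.19] t 10.95
slide [ 29.4 147.3 148.3] yaw now 2.25 twist 90.0 tcp [623.4  38.5 348.3] F [-0.03 -0.23 -1.19] t 10.95
[-0.07278811  0.33721402 -0.04263043  1.47312296  0.01465327  1.33190038
  1.49349744]
```

Emit:
servo_tool:
  commands:
    - {"slide":[6,29,0],"twist":8,"grip":0}
    - {"slide":[12,59,0],"twist":16,"grip":0}
    - {"slide":[18,89,10],"twist":24,"grip":0}
    - {"slide":[24,118,30],"twist":32,"grip":0}
    - {"slide":[29.4,147.3,60],"twist":40,"grip":0}

```text
clock: 11.45
tcp_pos: [0.588, 0.1852, 0.289]
tcp_rot: [1.026, 2.968, 0.002]
ft_force: [0.5, 0.2, -0.8]
grip_width: 0.005
```

```bash
python3 - <<'E'
from h import *
print(bot.read_state()["joint_pos"]);to(ejw(0,.159,.135),-87.75)
E
```

```text
[-0.34585392  0.35425077 -0.00380564  1.58158903  0.00158825  1.20356303
  0.55536111]
slide [ -0.3  -0.6 154. ] yaw now -38.13 twist 49.62 tcp [588.  185.2 289. ] F [ 0.45  0.16 -0.79] t 11.45
```

Emit:
servo_tool:
  commands:
    - {"slide":[0,0,20],"twist":8.4,"grip":0}
    - {"slide":[0,0,45],"twist":16.8,"grip":0}
    - {"slide":[0,0,70],"twist":25.2,"grip":0}
    - {"slide":[0,0,90],"twist":33.6,"grip":0}
    - {"slide":[0,0,110],"twist":42,"grip":0}

```text
clock: 11.95
tcp_pos: [0.5867, 0.1836, 0.1769]
tcp_rot: [-2.022, -2.403, 0.003]
ft_force: [0.3, -0.1, 0.3]
grip_width: 0.002
```

Emit:
servo_tool:
  commands:
    - {"slide":[0,0,15],"twist":7.6,"grip":0}
    - {"slide":[0,0,28],"twist":7.6,"grip":0}
    - {"slide":[0,0,36],"twist":7.6,"grip":0}
    - {"slide":[0,0,44],"twist":7.6,"grip":0}
    - {"slide":[0,0,44],"twist":7.6,"grip":0}

```text
clock: 12.45
tcp_pos: [0.5878, 0.1844, 0.1339]
tcp_rot: [-2.167, -2.273, 0.002]
ft_force: [0.5, -0.4, 0.1]
grip_width: 0.005
```

```bash
python3 - <<'E'
from h import *
ejt();to(ejw(0,.159,.118),-87.75)
K,W,i=cam("wrist","w6.png")
E
```

```text
ej [ -0.37 158.82 133.9 ] Fej [ 0.48 -0.41  0.09]
slide [ 0.2  0.4 15.9] yaw now -87.27 twist 0.48 tcp [587.8 184.4 133.9] F [ 0.5  -0.39  0.09] t 12.45
```

View pics/w6.png

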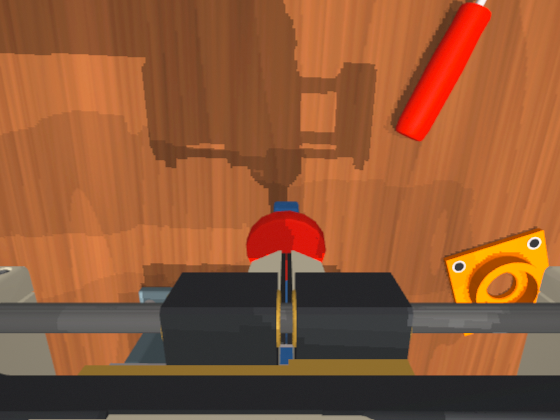

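Emit:
servo_tool:
  commands:
    - {"slide":[0,0,6],"twist":0.5,"grip":0}
    - {"slide":[0,0,12],"twist":0.5,"grip":0}
    - {"slide":[0,0,16],"twist":0.5,"grip":0}
    - {"slide":[0,0,19],"twist":0.5,"grip":0}
    - {"slide":[0,0,21],"twist":0.5,"grip":0}

```text
clock: 13.0
tcp_pos: [0.5885, 0.1848, 0.1136]
tcp_rot: [-2.179, -2.263, 0.0]
ft_force: [0.2, 0.6, 2.9]
grip_width: 0.004
```

Emit:
servo_tool:
  commands:
    - {"slide":[0.5,0,1],"twist":0,"grip":0}
    - {"slide":[1,0,3],"twist":0,"grip":0}
    - {"slide":[2,0,5],"twist":0,"grip":0}
    - {"slide":[3,0,7],"twist":0,"grip":0}
    - {"slide":[4,0,9],"twist":0,"grip":0}

```text
clock: 13.5
tcp_pos: [0.5883, 0.189, 0.1048]
tcp_rot: [-2.179, -2.263, -0.0]
ft_force: [-0.7, -0.1, 2.8]
grip_width: 0.006
```

```bash
python3 - <<'E'
from h import *
ejt()
E
```

```text
ej [  0.32 163.39 104.83] Fej [-0.73 -0.04  2.85]
```

Emit:
servo_tool:
  commands:
    - {"slide":[0.7,0,2],"twist":0,"grip":0}
    - {"slide":[1.4,0,4],"twist":0,"grip":0}
    - {"slide":[2.1,0,6],"twist":0,"grip":0}
    - {"slide":[2.8,0,8],"twist":0,"grip":0}
    - {"slide":[3.3,0,10],"twist":0,"grip":0}

```text
clock: 14.0
tcp_pos: [0.5884, 0.1925, 0.0948]
tcp_rot: [-2.179, -2.263, -0.001]
ft_force: [-1.4, 1.2, 2.8]
grip_width: 0.003
```

```bash
python3 - <<'E'
from h import *
ejt()
E
```

```text
ej [  0.48 166.9   94.82] Fej [-1.38  1.24  2.79]
```

Emit:
servo_tool:
  commands:
    - {"slide":[0.2,0,0.8],"twist":0,"grip":0}
    - {"slide":[0.5,0,1.6],"twist":0,"grip":0}
    - {"slide":[0.8,0,2.4],"twist":0,"grip":0}
    - {"slide":[1.1,0,3.2],"twist":0,"grip":0}
    - {"slide":[1.4,0,4],"twist":0,"grip":0}

```text
clock: 14.5
tcp_pos: [0.5884, 0.1934, 0.0915]
tcp_rot: [2.18, 2.263, 0.0]
ft_force: [-3.3, 0.4, 6.5]
grip_width: 0.003
```

```bash
python3 - <<'E'
from h import *
ejt()
E
```

```text
ej [  0.54 167.85  91.54] Fej [-3.3   0.54  6.48]
```

Emit:
servo_tool:
  commands:
    - {"slide":[0.2,0,0.7],"twist":0,"grip":0}
    - {"slide":[0.4,0,1.4],"twist":0,"grip":0}
    - {"slide":[0.6,0,2.1],"twist":0,"grip":0}
    - {"slide":[0.8,0,2.8],"twist":0,"grip":0}
    - {"slide":[1.0,0,3.5],"twist":0,"grip":0}

```text
clock: 15.0
tcp_pos: [0.5884, 0.1943, 0.0888]
tcp_rot: [2.18, 2.262, 0.0]
ft_force: [-5.3, 0.1, 11.3]
grip_width: 0.003
```

```bash
python3 - <<'E'
from h import *
ejt()
E
```

```text
ej [  0.57 168.68  88.84] Fej [-5.32  0.3  11.27]
```

Emit:
servo_tool:
  commands:
    - {"slide":[0.2,0,0.8],"twist":0,"grip":0}
    - {"slide":[0.4,0,1.6],"twist":0,"grip":0}
    - {"slide":[0.6,0,2.4],"twist":0,"grip":0}
    - {"slide":[0.8,0,3.2],"twist":0,"grip":0}
    - {"slide":[1.0,0,4],"twist":0,"grip":0}

```text
clock: 15.5
tcp_pos: [0.5883, 0.1953, 0.0849]
tcp_rot: [-2.18, -2.262, -0.0]
ft_force: [-5.0, 0.7, 13.2]
grip_width: 0.005
```

```bash
python3 - <<'E'
from h import *
ejt()
E
```

```text
ej [  0.51 169.74  84.87] Fej [-4.95  0.94 13.21]
```

Emit:
servo_tool:
  commands:
    - {"slide":[0.2,-0.3,0.9],"twist":0,"grip":0}
    - {"slide":[0.4,-0.6,1.8],"twist":0,"grip":0}
    - {"slide":[0.6,-0.9,2.7],"twist":0,"grip":0}
    - {"slide":[0.8,-1.2,3.6],"twist":0,"grip":0}
    - {"slide":[0.9,-1.2,4.5],"twist":0,"grip":0}

```text
clock: 16.0
tcp_pos: [0.5882, 0.1963, 0.0809]
tcp_rot: [2.179, 2.261, 0.003]
ft_force: [-4.3, 1.3, 13.3]
grip_width: 0.004
```

```bash
python3 - <<'E'
from h import *
ejt()
E
```

```text
ej [  0.47 170.7   80.85] Fej [-4.24  1.51 13.28]
```

Emit:
servo_tool:
  commands:
    - {"slide":[0.2,-0.2,1],"twist":0,"grip":0}
    - {"slide":[0.4,-0.4,2],"twist":0,"grip":0}
    - {"slide":[0.5,-0.5,3],"twist":0,"grip":0}
    - {"slide":[0.6,-0.5,4],"twist":0,"grip":0}
    - {"slide":[0.7,-0.5,5],"twist":0,"grip":0}

```text
clock: 16.5
tcp_pos: [0.5882, 0.1973, 0.0762]
tcp_rot: [2.179, 2.261, 0.005]
ft_force: [-4.0, 0.5, 13.8]
grip_width: 0.003
```

```bash
python3 - <<'E'
from h import *
ejt()
E
```

```text
ej [  0.5  171.73  76.2 ] Fej [-3.93  0.65 13.85]
```

Emit:
servo_tool:
  commands:
    - {"slide":[0.1,-0.2,1],"twist":0,"grip":0}
    - {"slide":[0.3,-0.4,2],"twist":0,"grip":0}
    - {"slide":[0.5,-0.5,3],"twist":0,"grip":0}
    - {"slide":[0.7,-0.5,4],"twist":0,"grip":0}
    - {"slide":[0.8,-0.5,5],"twist":0,"grip":0}

```text
clock: 17.0
tcp_pos: [0.5881, 0.1982, 0.0713]
tcp_rot: [2.178, 2.261, 0.006]
ft_force: [-2.4, 0.2, 14.0]
grip_width: 0.007
```

Emit:
servo_tool:
  commands:
    - {"slide":[0.1,-0.2,1],"twist":0,"grip":0}
    - {"slide":[0.2,-0.4,2],"twist":0,"grip":0}
    - {"slide":[0.3,-0.5,3],"twist":0,"grip":0}
    - {"slide":[0.4,-0.5,4],"twist":0,"grip":0}
    - {"slide":[0.5,-0.5,5],"twist":0,"grip":0}

```text
clock: 17.5
tcp_pos: [0.5881, 0.1988, 0.0664]
tcp_rot: [2.178, 2.261, 0.008]
ft_force: [-1.9, 1.0, 12.7]
grip_width: 0.004
```

```bash
python3 - <<'E'
from h import *
ejt()
E
```

```text
ej [  0.43 173.25  66.37] Fej [-1.83  1.08 12.68]
```

Emit:
servo_tool:
  commands:
    - {"slide":[0,0,0.8],"twist":0,"grip":0}
    - {"slide":[0,0,1.6],"twist":0,"grip":0}
    - {"slide":[0.1,0,2.4],"twist":0,"grip":0}
    - {"slide":[0.1,0,3.2],"twist":0,"grip":0}
    - {"slide":[0.1,0,4],"twist":0,"grip":0}

```text
clock: 18.0
tcp_pos: [0.5881, 0.1992, 0.0622]
tcp_rot: [2.178, 2.261, 0.008]
ft_force: [-0.5, 1.6, 10.2]
grip_width: 0.003
```

Emit:
servo_tool:
  commands:
    - {"slide":[0,0,0.7],"twist":0,"grip":0}
    - {"slide":[0,0,1.4],"twist":0,"grip":0}
    - {"slide":[0,0,2.1],"twist":0,"grip":0}
    - {"slide":[0,0,2.8],"twist":0,"grip":0}
    - {"slide":[0,0,3.5],"twist":0,"grip":0}

```text
clock: 18.5
tcp_pos: [0.5878, 0.1994, 0.0578]
tcp_rot: [2.178, 2.261, 0.008]
ft_force: [2.7, 3.7, 3.6]
grip_width: 0.001
```

```bash
python3 - <<'E'
from h import *
ejt()
E
```

```text
ej [1.6000e-01 1.7383e+02 5.7760e+01] Fej [2.8  3.54 3.55]
```

Emit:
servo_tool:
  commands:
    - {"slide":[0,0,0.6],"twist":0,"grip":0}
    - {"slide":[0,0,1.2],"twist":0,"grip":0}
    - {"slide":[0,0,1.8],"twist":0,"grip":0}
    - {"slide":[0,0,2.4],"twist":0,"grip":0}
    - {"slide":[0,0,3],"twist":0,"grip":0}

```text
clock: 19.0
tcp_pos: [0.5855, 0.1981, 0.0533]
tcp_rot: [2.179, 2.262, -0.0]
ft_force: [2.1, 3.1, 3.4]
grip_width: 0.004
```

Emit:
servo_tool:
  commands:
    - {"slide":[0,0,0.5],"twist":0,"grip":0}
    - {"slide":[0,0,1.0],"twist":0,"grip":0}
    - {"slide":[0,0,1.5],"twist":0,"grip":0}
    - {"slide":[0,0,1.5],"twist":0,"grip":0}
    - {"slide":[0,0,1.5],"twist":0,"grip":0}

```text
clock: 19.5
tcp_pos: [0.5853, 0.1981, 0.0518]
tcp_rot: [2.18, 2.262, -0.001]
ft_force: [2.0, 1.7, 3.5]
grip_width: 0.004
```

```bash
python3 - <<'E'
from h import *
ejt();K,W,i=cam("scene");crop(i,220,380,150,290,5,"s7.png")
E
```

```text
ej [ -2.37 172.6   51.82] Fej [2.1  1.59 3.52]
```

View pics/s7.png

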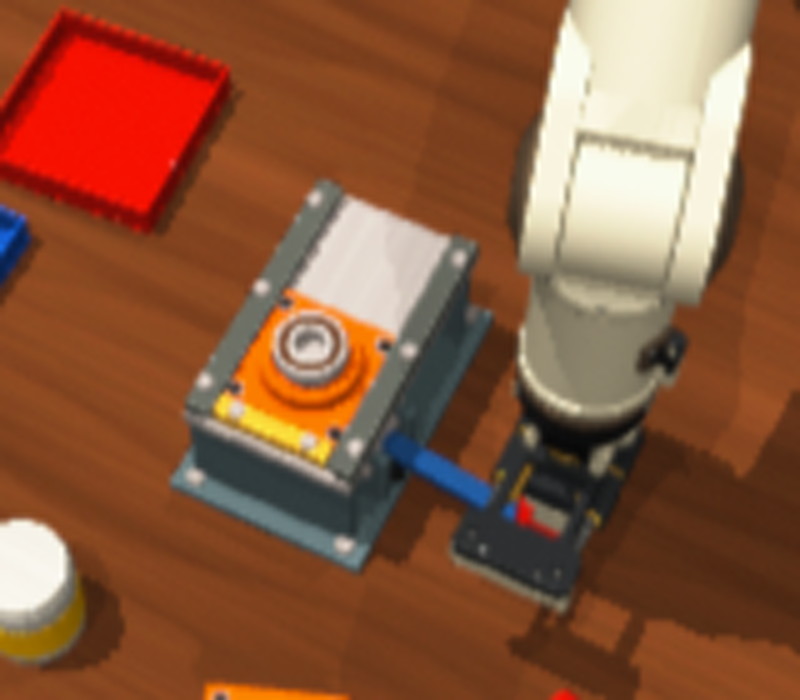

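Emit:
servo_tool:
  commands:
    - {"slide":[0,0,-20],"twist":0,"grip":0}
    - {"slide":[0,0,-65],"twist":0,"grip":10}
    - {"slide":[0,0,-112],"twist":0,"grip":30}
    - {"slide":[-10,0,-155],"twist":0,"grip":50}
    - {"slide":[-35,0,-195],"twist":0,"grip":66}

```text
clock: 20.05
tcp_pos: [0.5842, 0.1653, 0.2474]
tcp_rot: [-2.172, -2.265, 0.004]
ft_force: [0.5, 0.1, -0.2]
grip_width: 0.303
```

```bash
python3 - <<'E'
from h import *
ejt();to(ejw(0,-.03,.30),-87.75)
E
```

```text
ej [ -4.72 139.89 247.41] Fej [ 0.51  0.06 -0.22]
slide [-169.9    4.1  -52.7] yaw now -87.61 twist 0.14 tcp [584.2 165.3 247.4] F [ 0.5   0.08 -0.22] t 20.05
```

Emit:
servo_tool:
  commands:
    - {"slide":[-40,1,-20],"twist":0,"grip":66}
    - {"slide":[-85,2,-38],"twist":0,"grip":66}
    - {"slide":[-130,3,-52],"twist":0,"grip":66}
    - {"slide":[-170,4,-52],"twist":0,"grip":66}
    - {"slide":[-170,4,-52],"twist":0,"grip":66}

```text
clock: 20.55
tcp_pos: [0.5951, -0.0157, 0.2984]
tcp_rot: [2.192, 2.25, -0.009]
ft_force: [-0.1, -0.1, -0.7]
grip_width: 0.705
```

```bash
python3 - <<'E'
from h import *
ejt();K,W,i=cam("wrist","w8.png");crop(i,180,420,60,260,3.3,"w8c.png")
E
```

```text
ej [ -0.92 -41.37 298.38] Fej [-0.07 -0.13 -0.73]
```

View pics/w8c.png

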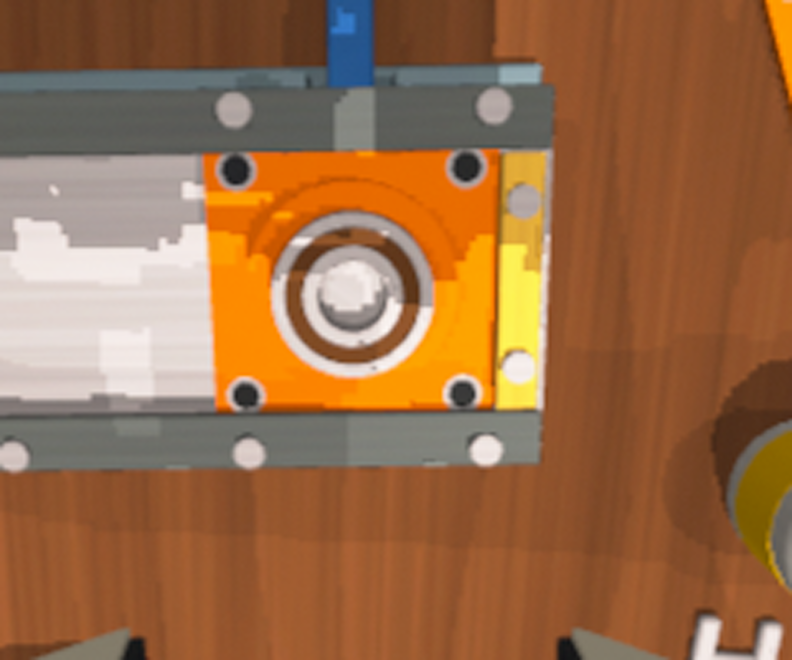

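```bash
python3 - <<'E'
from h import *
K,W,i=load("wrist")
b=ray(K,W,180+352/3.3,60+294/3.3,.1378)
c,s=np.cos(EJ[2]),np.sin(EJ[2]);w=b-np.r_[EJ[:2],0];print("bearing",b,1000*np.array([c*w[0]+s*w[1],-s*w[0]+c*w[1]]))
to([b[0],b[1],.1225],-87.75)
E
```

```text
bearing [0.5955227 0.0256197 0.1378   ] [ 1.08949951 -0.1031    ]
slide [ 37.2   2.3 175.2] yaw now -88.29 twist -0.54 tcp [595.1 -11.3 297.8] F [-0.12  0.63  0.1 ] t 20.6
```

Emit:
servo_tool:
  commands:
    - {"slide":[20,1,30],"twist":-0.3,"grip":66}
    - {"slide":[37,2,70],"twist":-0.5,"grip":66}
    - {"slide":[37.2,2,110],"twist":-0.5,"grip":66}
    - {"slide":[37.2,2,135],"twist":-0.5,"grip":66}
    - {"slide":[37.2,2,135],"twist":-0.5,"grip":66}

```text
clock: 21.1
tcp_pos: [0.5923, 0.0323, 0.1584]
tcp_rot: [-2.161, -2.268, 0.014]
ft_force: [-1.5, -0.6, 0.3]
grip_width: 0.715
```

```bash
python3 - <<'E'
from h import *
to([.5952,.0256,.1225],-87.75)
E
```

```text
slide [-6.9  3.  35.8] yaw now -87.23 twist 0.52 tcp [592.3  32.3 158.4] F [-1.49 -0.55  0.28] t 21.1
```

Emit:
servo_tool:
  commands:
    - {"slide":[0,0,0],"twist":0,"grip":66}
    - {"slide":[0,0,5],"twist":0,"grip":66}
    - {"slide":[0,0,12],"twist":0,"grip":66}
    - {"slide":[0,0,15],"twist":0,"grip":66}
    - {"slide":[0,0,15],"twist":0,"grip":66}

```text
clock: 21.6
tcp_pos: [0.5974, 0.0308, 0.1488]
tcp_rot: [-2.17, -2.272, 0.0]
ft_force: [-0.5, -1.3, -0.6]
grip_width: 0.719
```

```bash
python3 - <<'E'
from h import *
to([.5952,.0256,.1225],-87.75)
E
```

```text
slide [-5.1 -2.4 26.3] yaw now -87.36 twist 0.39 tcp [597.4  30.8 148.8] F [-0.47 -1.35 -0.56] t 21.6
```

Emit:
servo_tool:
  commands:
    - {"slide":[-3,-1.5,0],"twist":0.4,"grip":66}
    - {"slide":[-5,-2.4,0],"twist":0.4,"grip":66}
    - {"slide":[-5,-2.4,8],"twist":0.4,"grip":66}
    - {"slide":[-5,-2.4,14],"twist":0.4,"grip":66}
    - {"slide":[-5,-2.4,14],"twist":0.4,"grip":66}

```text
clock: 22.1
tcp_pos: [0.5945, 0.0258, 0.1335]
tcp_rot: [-2.176, -2.263, 0.003]
ft_force: [-0.1, 0.0, -0.6]
grip_width: 0.718
```

```bash
python3 - <<'E'
from h import *
to([.5952,.0256,.1225],-87.75);cam("wrist","w9.png")
E
```

```text
slide [-0.2  0.8 11. ] yaw now -87.75 twist -0.0 tcp [594.5  25.8 133.5] F [-0.07  0.02 -0.64] t 22.1
```

View pics/w9.png

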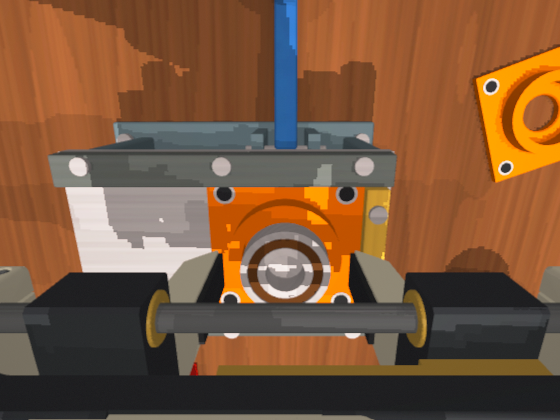

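Emit:
servo_tool:
  commands:
    - {"slide":[-0.2,0.6,4],"twist":0,"grip":66}
    - {"slide":[-0.2,0.6,8],"twist":0,"grip":66}
    - {"slide":[-0.2,0.6,10.8],"twist":0,"grip":60}
    - {"slide":[-0.2,0.6,10.8],"twist":0,"grip":52}
    - {"slide":[-0.2,0.6,10.8],"twist":0,"grip":48}
  squeeze: 20

```text
clock: 22.65
tcp_pos: [0.596, 0.0256, 0.124]
tcp_rot: [-2.177, -2.264, 0.0]
ft_force: [-0.0, -0.3, -0.8]
grip_width: 0.546
```

Emit:
servo_tool:
  commands:
    - {"slide":[0,0,0],"twist":0,"grip":44}
    - {"slide":[0,0,0],"twist":0,"grip":40}
    - {"slide":[0,0,0],"twist":0,"grip":40}
    - {"slide":[0,0,0],"twist":0,"grip":40}
    - {"slide":[0,0,0],"twist":0,"grip":40}
  squeeze: 20

```text
clock: 23.15
tcp_pos: [0.5961, 0.0256, 0.1241]
tcp_rot: [-2.177, -2.265, -0.0]
ft_force: [0.3, -0.3, -0.1]
grip_width: 0.504
```

```bash
python3 - <<'E'
from h import *
to([.5952,.0256,.1225],-87.75);cam("wrist","w10.png")
E
```

```text
slide [ 0.1 -0.9  1.6] yaw now -87.75 twist -0.0 tcp [596.1  25.6 124.1] F [ 0.26 -0.31 -0.1 ] t 23.15
```

View pics/w10.png

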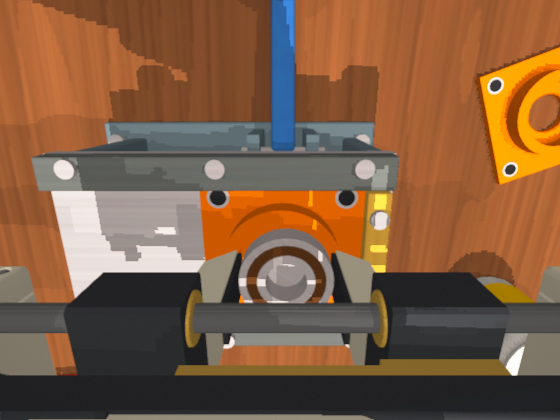

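Emit:
servo_tool:
  commands:
    - {"slide":[0,0,0],"twist":0,"grip":40}
    - {"slide":[0,0,-3],"twist":0,"grip":40}
    - {"slide":[0,0,-10],"twist":0,"grip":40}
    - {"slide":[0,0,-25],"twist":0,"grip":40}
    - {"slide":[0,0,-45],"twist":0,"grip":40}
  squeeze: 30

```text
clock: 23.7
tcp_pos: [0.5957, 0.0255, 0.1699]
tcp_rot: [-2.177, -2.264, 0.001]
ft_force: [0.6, 0.2, -1.3]
grip_width: 0.504
```

```bash
python3 - <<'E'
from h import *
K,W,i=load("top")
T=np.mean([ray(K,W,200+u/3.6,120+v/3.6,.03) for u,v in [(500,382),(663,366),(688,528),(518,548)]],axis=0)
print(T);to([T[0],T[1],.22]);cam("wrist","w11.png")
E
```

```text
[ 0.44037008 -0.23230763  0.03      ]
slide [-251.5 -165.3  -49.9] yaw now -87.76 twist None tcp [595.7  25.5 169.9] F [ 0.62  0.17 -1.29] t 23.7
```

View pics/w11.png

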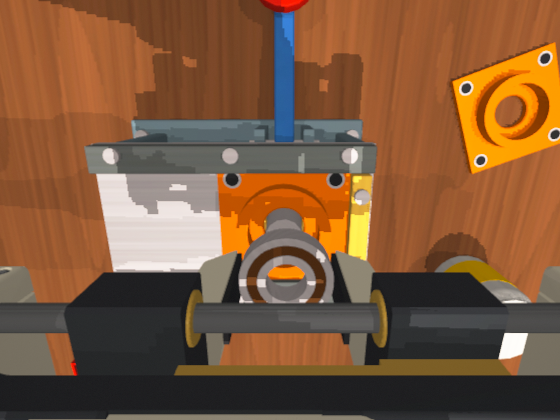

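Emit:
servo_tool:
  commands:
    - {"slide":[-15,-10,-20],"twist":0,"grip":40}
    - {"slide":[-45,-30,-35],"twist":0,"grip":40}
    - {"slide":[-75,-50,-50],"twist":0,"grip":40}
    - {"slide":[-110,-72,-50],"twist":0,"grip":40}
    - {"slide":[-145,-95,-50],"twist":0,"grip":40}

```text
clock: 24.25
tcp_pos: [0.507, -0.1243, 0.2208]
tcp_rot: [2.175, 2.263, 0.003]
ft_force: [0.4, -0.5, -1.8]
grip_width: 0.5
```

Emit:
servo_tool:
  commands:
    - {"slide":[-35,-23,0],"twist":0,"grip":40}
    - {"slide":[-65,-43,0],"twist":0,"grip":40}
    - {"slide":[-90,-60,0],"twist":0,"grip":40}
    - {"slide":[-106,-70,0],"twist":0,"grip":40}
    - {"slide":[-106,-70,0],"twist":0,"grip":40}

```text
clock: 24.75
tcp_pos: [0.4395, -0.2349, 0.2201]
tcp_rot: [2.183, 2.257, -0.0]
ft_force: [0.5, -0.3, -1.3]
grip_width: 0.506
```

Emit:
servo_tool:
  commands:
    - {"slide":[0,0,10],"twist":0,"grip":40}
    - {"slide":[0,0,25],"twist":0,"grip":40}
    - {"slide":[0,0,45],"twist":0,"grip":40}
    - {"slide":[0,0,60],"twist":0,"grip":40}
    - {"slide":[0,0,60],"twist":0,"grip":40}

```text
clock: 25.25
tcp_pos: [0.4403, -0.2291, 0.1567]
tcp_rot: [-2.171, -2.264, 0.002]
ft_force: [-0.3, -0.0, -0.6]
grip_width: 0.499
```

```bash
python3 - <<'E'
from h import *
to([.4404,-.2323,.005]);cam("wrist","w12.png")
E
```

```text
slide [ -3.5   0.6 151.7] yaw now -87.59 twist None tcp [ 440.3 -229.1  156.7] F [-0.27 -0.01 -0.63] t 25.25
```

View pics/w12.png

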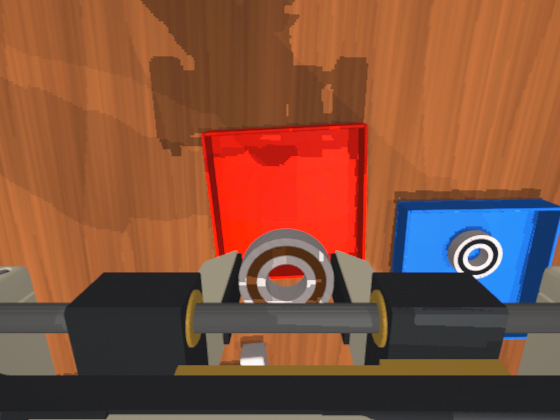

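Emit:
servo_tool:
  commands:
    - {"slide":[-2,0.5,30],"twist":0,"grip":40}
    - {"slide":[-3,0.5,65],"twist":0,"grip":40}
    - {"slide":[-3,0.5,100],"twist":0,"grip":40}
    - {"slide":[-3,0.5,125],"twist":0,"grip":40}
    - {"slide":[-3,0.5,140],"twist":0,"grip":40}

```text
clock: 25.8
tcp_pos: [0.442, -0.2336, 0.0178]
tcp_rot: [-2.175, -2.265, -0.0]
ft_force: [-0.2, 1.2, -0.9]
grip_width: 0.503
```

Emit:
servo_tool:
  commands:
    - {"slide":[0,0,1],"twist":0,"grip":40}
    - {"slide":[0,0,3],"twist":0,"grip":40}
    - {"slide":[0,0,5],"twist":0,"grip":40}
    - {"slide":[0,0,7],"twist":0,"grip":40}
    - {"slide":[0,0,8],"twist":0,"grip":40}

```text
clock: 26.3
tcp_pos: [0.4423, -0.2348, 0.0117]
tcp_rot: [2.176, 2.264, 0.001]
ft_force: [-1.4, 0.1, -0.9]
grip_width: 0.5
```

```bash
python3 - <<'E'
from h import *
to([.4404,-.2323,.005])
E
```

```text
slide [ 2.6 -1.8  6.7] yaw now -87.74 twist None tcp [ 442.3 -234.8   11.7] F [-1.41  0.09 -0.87] t 26.3
```

Emit:
servo_tool:
  commands:
    - {"slide":[0,0,1.5],"twist":0,"grip":40}
    - {"slide":[0,0,3],"twist":0,"grip":40}
    - {"slide":[0,0,4.5],"twist":0,"grip":40}
    - {"slide":[0,0,6],"twist":0,"grip":40}
    - {"slide":[0,0,7],"twist":0,"grip":40}

```text
clock: 26.8
tcp_pos: [0.4416, -0.2346, 0.0039]
tcp_rot: [-2.177, -2.264, 0.0]
ft_force: [-0.2, -0.2, -0.1]
grip_width: 0.507
```

```bash
python3 - <<'E'
from h import *
to([.4404,-.2323,.005])
E
```

```text
slide [ 2.4 -1.1 -1.1] yaw now -87.75 twist None tcp [ 441.6 -234.6    3.9] F [-0.17 -0.16 -0.07] t 26.8
```

Emit:
servo_tool:
  commands:
    - {"slide":[0,0,0.4],"twist":0,"grip":46}
    - {"slide":[0,0,0.4],"twist":0,"grip":50}
    - {"slide":[0,0,0.4],"twist":0,"grip":56}
    - {"slide":[0,0,0.4],"twist":0,"grip":66}
    - {"slide":[0,0,0.4],"twist":0,"grip":72}

```text
clock: 27.3
tcp_pos: [0.4418, -0.2347, 0.0038]
tcp_rot: [2.177, 2.264, 0.0]
ft_force: [0.1, -0.5, -0.5]
grip_width: 0.734
```

Emit:
servo_tool:
  commands:
    - {"slide":[0,0,0],"twist":0,"grip":72}
    - {"slide":[0,0,-15],"twist":0,"grip":72}
    - {"slide":[0,0,-50],"twist":0,"grip":72}
    - {"slide":[0,0,-95],"twist":0,"grip":72}
    - {"slide":[0,0,-140],"twist":0,"grip":72}

```text
clock: 27.8
tcp_pos: [0.4409, -0.2345, 0.1448]
tcp_rot: [-2.177, -2.263, 0.001]
ft_force: [0.1, -0.6, -0.2]
grip_width: 0.783
```

Emit:
servo_tool:
  commands:
    - {"slide":[-10,0,-20],"twist":0,"grip":72}
    - {"slide":[-30,0,-40],"twist":0,"grip":72}
    - {"slide":[-30,0,-60],"twist":0,"grip":72}
    - {"slide":[-30,0,-60],"twist":0,"grip":72}
    - {"slide":[-30,0,-60],"twist":0,"grip":72}

```text
clock: 28.3
tcp_pos: [0.4429, -0.2643, 0.2036]
tcp_rot: [2.177, 2.265, 0.001]
ft_force: [-0.2, 0.5, -0.5]
grip_width: 0.783
```

```bash
python3 - <<'E'
from h import *
to([.4404,-.2323,.005]);cam("wrist","w13.png");cam("scene","s13.png")
E
```

```text
slide [ 32.1  -1.3 198.6] yaw now -87.74 twist None tcp [ 442.9 -264.3  203.6] F [-0.22  0.46 -0.49] t 28.3
```

View pics/w13.png

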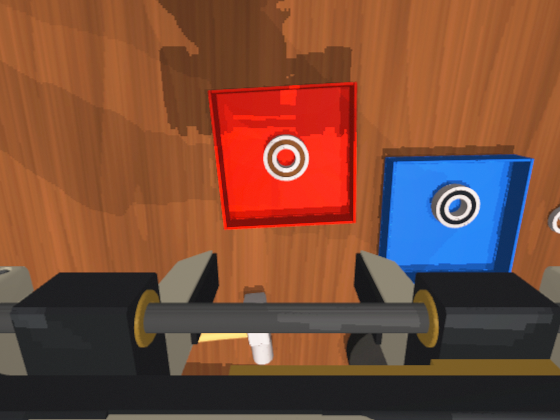

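View pics/s13.png

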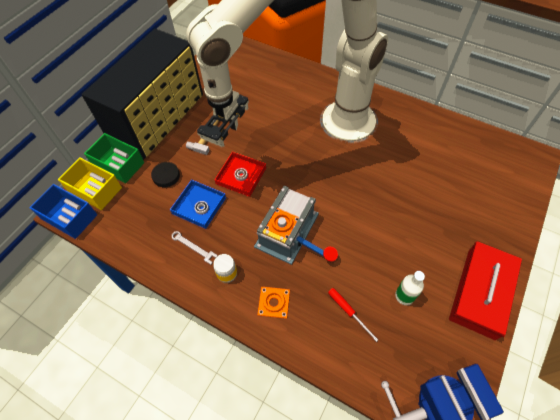

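The old bearing lies flat in the middle of the red tray (wrist image, about (286,158)). The housing is still home on the ejector, the other things look unmoved, and the gripper is clear.

```bash
python3 - <<'E'
from cell import bot
print(bot.job_done())
E
```

```text
the job is handed in; nothing more can be done
None
```

The job is done and handed in at about 28 s. The old bearing is in the red tray, and the housing is still on the ejector.

- **Housing:** I pushed the housing along the rails with the fingers against its flange. It stopped advancing while the force rose from about 10 N to 13 N, so only about 3–4 N was on the stop bar. The wrist camera then showed the flange within about 1 mm of the stop face, which is as close as the camera can resolve.
- **Bearing out:** I pressed the lever pad along its arc with no more than about 14 N. The force fell to about 3.5 N when the bearing came free, and I pressed on until the rod was nearly fully up. The pictures showed the bearing standing clear on the rod.
- **Placing:** I gripped the bearing (opening 46–47 mm), lifted it, and set it down in the tray. The last pictures show it lying flat near the middle of the tray. The housing is still in the rails at the stop, nothing else looks moved, and the gripper is clear at 0.2 m.

**Anomaly:** midway through the housing push, the wrist showed about 16 N back and 14 N up. The cause was probably the fingertips rubbing the nest plate. Raising the tool about 1 mm cleared it, and this was well short of the stop.

No final check failed.

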